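Set and clamp the stop of a florist's stem-length gauge

TASK

Set the stem gauge for the next batch of stems: slide the blue stop along its rail until its white pointer is in line with the red marker, then turn the black clamp knob clockwise until it is firmly tight, so that the stop stays locked there. Let go of everything and leave the other things on the bench where they are.

Things in the scene. Friction and masses are not known exactly. Their poses are not given: they have to be found in the camera images.
- gauge: Stem gauge fixed to the bench: plywood board 150 x 440 x 18 mm, aluminium rail (28 mm wide, top 32 mm above the bench) along its y axis through the middle, end fence (54 mm high) at its -y end, trough on its -x side, white scale with 10 mm ticks on its +x side. Origin: centre of its underside, on the bench; z up. Place and yaw (up to 0.35 rad) vary.
- stop (a joint): Position in m of the blue stop on the rail, 0 to 0.24, growing to the gauge's +y; its pointer and knob axis are at y = -0.09 + joint in the gauge's frame. Saddle 56 x 50 mm, top 48 mm above the bench, plate 57 mm high on its -x side. Loose, it slides with 2 to 4 N and stays where left; the tight knob holds it by a pad on the rail. It may be pushed, or drawn along by the knob.
- pointer_tip (a point): End of the white pointer on the stop's +x side, 55 mm from the rail's centre line, 28 mm above the bench. Axes parallel to the gauge's.
- clamp (a joint): Angle in rad of the clamp knob, clockwise from above: 0 loose (bar across the rail, along the gauge's x) to 1.5 (bar nearly along the rail, hard end stop). From about 0.85 a pad bites on the rail and the knob turns more stiffly; from 1.2 it is firmly tight. Turns with 0.25 N m, 0.45 N m when tight (grip with 40 N); stays where left. Starts loose (0 to 0.3).
- clamp_grip (a point): On the knob's vertical axis, over the middle of the stop, 80 mm above the bench: height for the TCP to grip. Black knob: disc 48 mm across (top 60 mm above the bench) with an upright bar 46 mm long, 14 mm thick, top at 92 mm, white line on top; grip the bar across its thickness. The point turns with the knob: x along the bar, y across it.
- mark_red: The wanted length: red block, 16 x 12 x 28 mm, fixed on the scale 67 mm to the +x side of the rail's centre line, top 46 mm above the bench. Origin: centre of its underside, 18 mm above the bench; axes parallel to the gauge's. Pointer and marker are in line when their y in the gauge's frame agree.
- mark_yellow: Yellow marker block of the same size for another batch, on the same scale; not wanted now. It may be nearer or farther than the red one.
- tape: Green tape roll, 90 mm across, 24 mm high, lying on the bench beside the gauge (loose bystander). Origin: centre of underside.
- foam: Dark green brick of floral foam, 110 x 220 x 75 mm, on the bench on the gauge's +x side (loose bystander). Origin: centre of underside.
- snips: Orange-handled snips, 130 mm long, 12 mm high, lying on the gauge's -x side (loose bystander). Origin: under the pivot.
- vase: Green glass vase, 72 mm across, 110 mm high (loose bystander). Origin: centre of underside.
- sprayer: White bottle with a red cap, 70 mm across, 190 mm high (loose bystander). Origin: centre of underside.

How it is judged:
On the way:
1. the stop has been slid, with the clamp still loose, until its pointer is within 5 mm of the red marker's middle along the rail (y of pointer_tip in the frame of mark_red between -0.005 and 0.005 m and value of joint clamp below 0.8 rad), for 0.1 s.
At the end, for the whole second after the job is handed in: The pointer is within 5 mm of the middle of the red marker along the rail, the clamp knob is turned to more than 1.2 rad (firmly tight), and the stop is at rest (y of pointer_tip in the frame of mark_red between -0.005 and 0.005 m and value of joint clamp above 1.2 rad and velocity of joint stop between -0.005 and 0.005 m/s); the robot touches nothing.
It fails at once if a bystander (tape, foam brick, snips, vase or sprayer) is moved by more than 20 mm (distance of any of tape, foam, snips, vase, sprayer from where it was at the start of the episode above 0.02 m).
It also fails if it takes over 38 s, if anything falls off the work surface, if the arm or the gripper's body presses on something with over 40 N, if the wrist force passes 120 N, or if a joint passes its speed limit or range.

ROBOT

A 6-joint arm with a two-finger parallel gripper is mounted at the origin on the work surface. World frame = base frame: x ahead of the robot, y to its left, z up, the work surface at z = 0. Lengths are in m, angles in rad, forces in N, time in s.
With the tool pointing down it reaches from about 0.3 to 0.85 m from the base axis. Payload 5.4 kg.
Tool frame: the origin (TCP) lies between the finger pads, 19 mm behind the fingertips; this is the grasp point; z points along the fingers, y is the direction in which the jaws open and shut (so a half turn about z gives the same grasp; the last joint's range is limited). The gripper opens to 85 mm and grips with 20 to 120 N. Pads are 22 mm wide; open, the fingers measure 114 mm over their backs; the gripper's body (76 mm by 85 mm) begins 54 mm behind the grasp point. The pads swing forward as they close: fully open they stand 13 mm farther back than shut.
Start: joints at [1.045, 0.158, 1.597, -0, 1.386, -0.21], TCP at [0.179, 0.547, 0.25] pointing down, gripper open.
Joint ranges: [-2.91, 2.91], [-0.94, 2.29], [0.18, 2.7], [-1.29, 4.43], [0.17, 2.64], [-3, 3]. Speed limits (rad/s): [2.57, 2.57, 3.14, 3.14, 3.14, 3.14].

INTERFACE

Orientations are given as [roll, pitch, yaw] about the fixed x, y, z axes, in that order (R = Rz(yaw) Ry(pitch) Rx(roll)).
In Python, from workcell import arm gives the robot as it stands.
- The arm moves only by the tool carry_out, never from a script. Its argument "commands" is a list of rows, each an object with "xyz": the shift along the tool's x, y, z in m, a list of three; "roll": the turn about the tool's z in degrees; "claw": the finger opening in m, from 0 to 0.0854. A call has 1 to 12 rows; each row is the pose to reach, as a shift and turn from the pose commanded when the call began, along the tool's axes at that moment; what a row does not reach only later rows make up. A row lasts 1/8 s, in which the tool goes at most 62.5 mm and 10.7 degrees, less where a joint would pass 70% of its speed; a pose out of reach is approached as far as the arm can. A call with a gripper value outside its range is refused whole. The fingers move at their own pace and stop on an object; "squeeze" is the grip in N (left out, the last holds). Time passes only in rows, so rows that repeat a pose let the fingers close. It gives the time, the measured TCP pose, the force and the opening at its end, in the units of the state.
- arm.get_obs(): the state, without advancing time (a new reading comes with each control period).
- arm.read_camera(name): name is "side" or "top"; returns the picture (420x560x3 uint8, red, green, blue); there is no depth.
- arm.camera_info(name): a dict with "fx", "fy", "cx", "cy" (pixels), "pose" (4x4, takes a point from camera to world coordinates). Camera axes: x right, y down, z forward; pixel columns grow to the right and rows downward; lengths in m; the calibration is good to about 2 mm. A picture is of the moment at which its call begins. camera_info takes no time and is no camera call.
- arm.close_job(): hands the job in, once; it reports no verdict.
Trained networks look in the newest picture that a camera, given by its name, has taken for a name from the list of things; names that differ only in an ending like _2 or _b are one class to them, and where a whole thing is asked for, a point or a joint stands for the part that bears it (a point fixed in the world has none). Each returns a list of dicts, best first, with "p" (0 to 1); they miss things now and then, are a little off and sometimes report something else, mostly with a low value. They report only what shows in the picture. A call takes as long as a camera call.
- arm.regions_of(query, camera): "region" (420x560 bool, what is visible of it).
- arm.place_of(query, camera): "at" ([x, y, z] in m, in world coordinates, good to about 4 mm: a listed point, or the origin of a listed thing).
The state is a dict: "time_s": time; "joint_positions": joint angles; "dq": joint speeds; "tau": joint torques, N m; "tcp_pos": TCP position; "ee_rot": TCP orientation; "force": force on the tool from outside, world axes, zero at the start; "ft_torque": the same for the moment, N m; "opening": finger opening in m.
Only numpy, scipy, OpenCV 4.12 (cv2) and the standard library are available. Lean on these libraries where they do the work, as an engineer would, in place of code of your own. Each camera call takes 0.05 s, during which the arm holds its last target. There are 200 camera calls.

## Working session

There is one attempt and no reset: what is moved stays moved. The work goes in short steps, Python scripts to look and compute and a tool call to move; the robot and the scene stay as the last step left them, time stands still between calls to the robot, and variables do not carry over. Pictures are saved under pics/ and viewed, about 8 in all and at most 12, crops included, and the job is handed in when it is done.

Besides the shell and the picture viewer there is one more tool, called after "Request:" as name([rows], argument=value, ...), one row to a line, values as JSON. carry_out: Moves the arm, as the interface text tells. Its arguments: {"type":"object","properties":{"commands":{"type":"array"},"squeeze":{"type":"number"}},"required":["commands"]}

```bash
mkdir -p pics
cat > h.py <<'E'
import numpy as np, cv2
from workcell import arm
def snap(cam,fn,crop=None,s=1):
    im=arm.read_camera(cam)
    b=im[...,::-1].copy()
    if crop: b=b[crop[1]:crop[3],crop[0]:crop[2]]
    if s!=1: b=cv2.resize(b,None,fx=s,fy=s,interpolation=cv2.INTER_CUBIC)
    cv2.imwrite('pics/'+fn,b); return im
def ray(cam,u,v,z):
    i=arm.camera_info(cam);T=np.array(i['pose'])
    d=T[:3,:3]@np.array([(u-i['cx'])/i['fx'],(v-i['cy'])/i['fy'],1]);o=T[:3,3]
    return o+d*(z-o[2])/d[2]
def proj(cam,p):
    i=arm.camera_info(cam);T=np.array(i['pose']);q=T[:3,:3].T@(np.array(p)-T[:3,3])
    return i['fx']*q[0]/q[2]+i['cx'],i['fy']*q[1]/q[2]+i['cy']
E
python3 - <<'E'
from h import *
np.set_printoptions(precision=4,suppress=True)
a=snap('top','t0.png');b=snap('side','s0.png')
for n in ['gauge','pointer_tip','clamp_grip','mark_red','mark_yellow','stop','foam','vase','sprayer','tape','snips']:
    for c in ['top','side']:
        r=arm.place_of(n,c); print(n,c,[(np.round(x['at'],4),round(x['p'],2)) for x in r[:2]])
for c in ['top','side']: print(np.array(arm.camera_info(c)['pose'])[:3], arm.camera_info(c)['fx'])
o=arm.get_obs();print(o['time_s'],o['tcp_pos'],o['ee_rot'],o['opening'])
E
```

```text
gauge top [(array([ 0.4976, -0.0635,  0.0001]), 0.6)]
gauge side [(array([ 0.4994, -0.0568, -0.0004]), 0.85)]
pointer_tip top [(array([ 0.5566, -0.1402,  0.0286]), 0.53)]
pointer_tip side [(array([ 0.5557, -0.1425,  0.0279]), 0.97)]
clamp_grip top [(array([ 0.5034, -0.146 ,  0.084 ]), 0.62)]
clamp_grip side [(array([ 0.5677, -0.0266,  0.0193]), 0.69), (array([ 0.5032, -0.139 ,  0.08  ]), 0.66)]
mark_red top []
mark_red side []
mark_yellow top [(array([ 0.5634, -0.0323,  0.0162]), 0.54)]
mark_yellow side [(array([ 0.5667, -0.0275,  0.018 ]), 0.41)]Traceback (most recent call last):
  File "<stdin>", line 6, in <module>
ValueError: it knows: clamp_grip, foam, gauge, mark_red, mark_yellow, pointer_tip, snips, sprayer, tape, vase
```

View pics/t0.png

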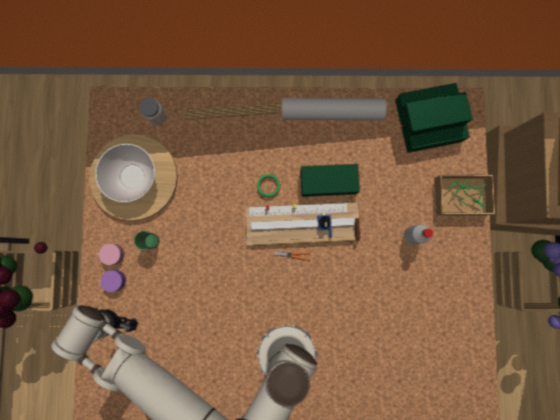

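View pics/s0.png

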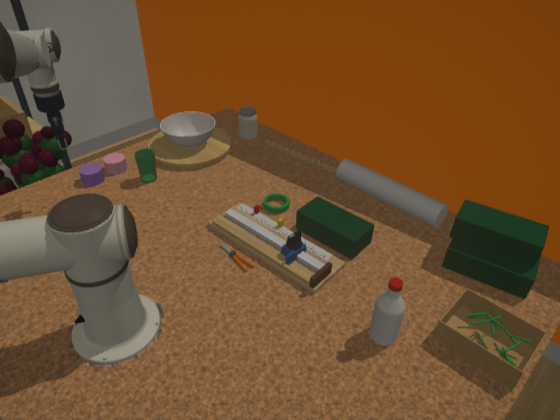

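The top view shows the gauge at about (300,225), with +y to the image left. The stop and knob are at (325,222), yellow is at (293,209) and red at (267,208), beyond yellow. The side view shows red at (256,209), yellow at (280,222) and the stop at (293,247). Next I'll zoom in and measure colour blobs.

Run:
```python
from h import *
np.set_printoptions(precision=4,suppress=True)
ims={}
ims['top']=snap('top','t1.png',(236,190,366,260),6);ims['side']=snap('side','s1.png',(200,190,350,290),5)
rng={'red':[((0,150,60),(6,255,255)),((174,150,60),(180,255,255))],'yel':[((22,150,90),(34,255,255))],'blue':[((100,120,30),(130,255,255))]}
box={'top':(240,198,360,250),'side':(205,195,350,290)}
for c,im in ims.items():
    h=cv2.cvtColor(im,cv2.COLOR_RGB2HSV);x0,y0,x1,y1=box[c]
    for k,rs in rng.items():
        m=sum(cv2.inRange(h,np.array(a),np.array(b)) for a,b in rs)[y0:y1,x0:x1]
        n,l,st,ce=cv2.connectedComponentsWithStats((m>0).astype('uint8'))
        for i in np.argsort(-st[1:,4])[:2]+1:
            u,v=ce[i]+[x0,y0]; print(c,k,st[i]+[x0,y0,0,0,0],(u,v),ray(c,u,v,.038))
for n in ['mark_red','foam','vase','sprayer','tape','snips','gauge','clamp_grip','pointer_tip']:
    for c in ['top','side']:
        r=arm.place_of(n,c); print(n,c,[(np.round(x['at'],4),round(x['p'],2)) for x in r[:2]])
for c in ['top','side']: print(np.array(arm.camera_info(c)['pose'])[:3], arm.camera_info(c)['fx'])
o=arm.get_obs();print(o['time_s'],o['tcp_pos'],o['ee_rot'],o['opening'])
```

```text
top red [266 205   2   4   5] (np.float64(266.8), np.float64(206.4)) [0.5614 0.0755 0.038 ]
top yel [294 206   1   1   1] (np.float64(294.0), np.float64(206.0)) [ 0.5633 -0.029   0.038 ]
top blue [319 226  12   6  25] (np.float64(324.8), np.float64(227.88)) [ 0.4795 -0.1469  0.038 ]
top blue [318 216   5   4  11] (np.float64(319.8181818181818), np.float64(217.0)) [ 0.5212 -0.1281  0.038 ]
side red [254 205   5   8  33] (np.float64(256.27272727272725), np.float64(208.36363636363637)) [0.5561 0.0713 0.038 ]
side yel [278 218   5   9  41] (np.float64(279.9756097560976), np.float64(222.1951219512195)) [ 0.5598 -0.0335  0.038 ]
side blue [286 244  19  14  53] (np.float64(295.07547169811323), np.float64(250.83018867924528)) [ 0.4957 -0.1569  0.038 ]
side blue [283 246   1   2   2] (np.float64(283.0), np.float64(246.5)) [ 0.4841 -0.119   0.038 ]
mark_red top [(array([ 0.5033, -0.1471,  0.08  ]), 0.68)]
mark_red side [(array([0.5623, 0.0837, 0.0177]), 0.57)]
foam top [(array([ 0.6632, -0.1608, -0.0023]), 0.96)]
foam side [(array([ 0.6659, -0.1657, -0.0004]), 0.82)]
vase top [(array([ 0.4299,
[... 474 characters left out ...]
ge side [(array([ 0.5014, -0.0577, -0.0012]), 0.66), (array([0.6549, 0.0712, 0.0011]), 0.18)]
clamp_grip top [(array([ 0.5051, -0.1437,  0.0808]), 0.49)]
clamp_grip side [(array([ 0.5014, -0.1385,  0.0832]), 0.57)]
pointer_tip top [(array([ 0.5603, -0.1372,  0.0283]), 0.55), (array([ 0.5659, -0.0306,  0.017 ]), 0.45)]
pointer_tip side [(array([ 0.5574, -0.1392,  0.027 ]), 0.88)]
[[ 0.0024 -0.9946  0.1041  0.3844]
 [-1.     -0.0032 -0.0073  0.021 ]
 [ 0.0076 -0.1041 -0.9945  1.6926]] 432.8682798054971
[[ 0.6986 -0.425   0.5756 -0.2377]
 [-0.7154 -0.4319  0.5493 -0.7787]
 [ 0.0151 -0.7955 -0.6057  0.9252]] 444.29076155426077
1.6 [0.1786 0.5465 0.25  ] [3.1416 0.     2.8258] 0.08569910066024798
```

View pics/t1.png

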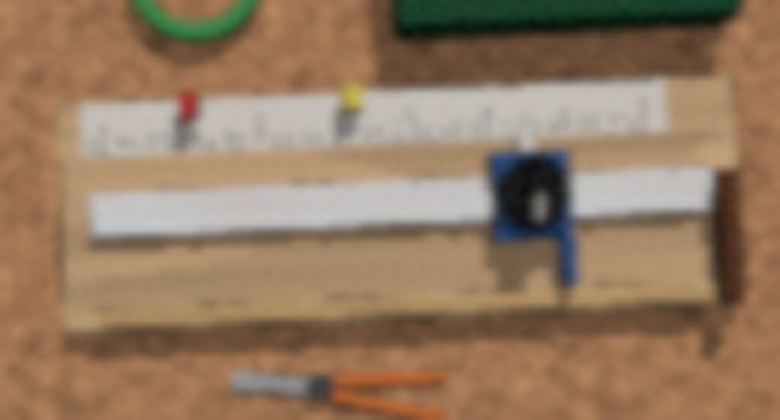

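View pics/s1.png

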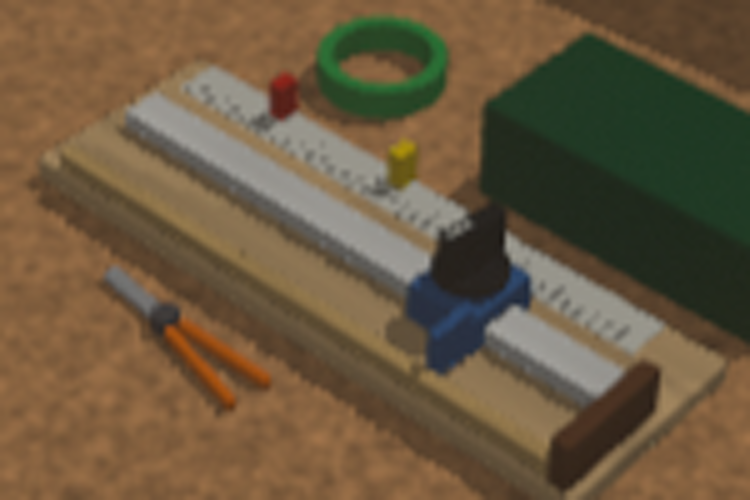

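The top crop shows yaw at about +0.04 rad (rail edge slope 26/625), the stop at the -y end and the bar nearly across the rail. The networks agree on the knob at about (0.503,-0.142). Red is about 0.22 m farther along +y. I'll move above the knob now.

Request:
carry_out([
  {"xyz": [-0.522,-0.556,0.05],"roll": -15},
  {"xyz": [-0.522,-0.556,0.05],"roll": -15},
  {"xyz": [-0.522,-0.556,0.05],"roll": -15},
  {"xyz": [-0.522,-0.556,0.05],"roll": -15},
  {"xyz": [-0.522,-0.556,0.05],"roll": -15},
  {"xyz": [-0.522,-0.556,0.05],"roll": -15},
  {"xyz": [-0.522,-0.556,0.05],"roll": -15},
  {"xyz": [-0.522,-0.556,0.05],"roll": -15},
  {"xyz": [-0.522,-0.556,0.05],"roll": -15},
  {"xyz": [-0.522,-0.556,0.05],"roll": -15},
  {"xyz": [-0.522,-0.556,0.05],"roll": -15},
  {"xyz": [-0.522,-0.556,0.05],"roll": -15},
], squeeze=60)

```text
validation failed for argument at $.co...
```

Run:
```python
from h import *
snap('side','s2.png',(240,170,350,280),5)
o=arm.get_obs();print(o['time_s'],o['tcp_pos'],o['ee_rot'],o['opening'],o['joint_positions'])
# bar top ends as seen in s1 crop
print(ray('side',200+437/5,190+230/5,.092),ray('side',200+503/5,190+205/5,.092))
```

```text
1.65 [0.17860748 0.54654525 0.24999836] [-3.14158700e+00  3.64318162e-05  2.82581030e+00] 0.08572366865000768 [ 1.04489451e+00  1.58412845e-01  1.59698716e+00 -3.74464142e-05
  1.38619058e+00 -2.10112590e-01]
[ 0.48133477 -0.13727224  0.092     ] [ 0.52472866 -0.14907668  0.092     ]
```

View pics/s2.png

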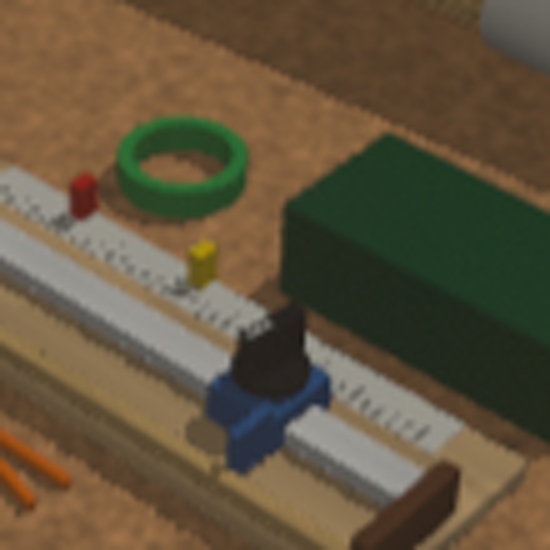

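The bar's ends come out 45 mm apart, centred at (0.503,-0.143) and at about -0.26 rad, so the clamp is at about 0.3. The move was refused, probably because the rows had no claw value. The picture shows the scene unchanged.

Request:
carry_out([
  {"xyz": [-0.522,-0.556,0.05],"roll": -4,"claw": 0.085},
  {"xyz": [-0.522,-0.556,0.05],"roll": -4,"claw": 0.085},
  {"xyz": [-0.522,-0.556,0.05],"roll": -4,"claw": 0.085},
  {"xyz": [-0.522,-0.556,0.05],"roll": -4,"claw": 0.085},
  {"xyz": [-0.522,-0.556,0.05],"roll": -4,"claw": 0.085},
  {"xyz": [-0.522,-0.556,0.05],"roll": -4,"claw": 0.085},
  {"xyz": [-0.522,-0.556,0.05],"roll": -4,"claw": 0.085},
  {"xyz": [-0.522,-0.556,0.05],"roll": -4,"claw": 0.085},
  {"xyz": [-0.522,-0.556,0.05],"roll": -4,"claw": 0.085},
  {"xyz": [-0.522,-0.556,0.05],"roll": -4,"claw": 0.085},
  {"xyz": [-0.522,-0.556,0.05],"roll": -4,"claw": 0.085},
  {"xyz": [-0.522,-0.556,0.05],"roll": -4,"claw": 0.085},
], squeeze=60)

```text
time_s: 3.15
tcp_pos: [0.4968, -0.1334, 0.201]
ee_rot: [3.142, 0.001, 2.895]
force: [0.5, 0.3, -0.1]
opening: 0.0851
```

Request:
carry_out([
  {"xyz": [-0.008,-0.008,0.05],"roll": 0,"claw": 0.085},
  {"xyz": [-0.008,-0.008,0.09],"roll": 0,"claw": 0.085},
  {"xyz": [-0.008,-0.008,0.118],"roll": 0,"claw": 0.085},
  {"xyz": [-0.008,-0.008,0.118],"roll": 0,"claw": 0.085},
  {"xyz": [-0.008,-0.008,0.118],"roll": 0,"claw": 0.04},
  {"xyz": [-0.008,-0.008,0.118],"roll": 0,"claw": 0.02},
  {"xyz": [-0.008,-0.008,0.118],"roll": 0,"claw": 0.0},
  {"xyz": [-0.008,-0.008,0.118],"roll": 0,"claw": 0.0},
  {"xyz": [-0.008,-0.008,0.118],"roll": 0,"claw": 0.0},
  {"xyz": [-0.008,-0.008,0.118],"roll": 0,"claw": 0.0},
], squeeze=60)

```text
time_s: 4.4
tcp_pos: [0.5022, -0.1411, 0.0839]
ee_rot: [-3.141, 0.001, 2.896]
force: [-1.7, 0.4, 4.7]
opening: 0.0131
```

Run:
```python
from h import *
snap('side','s3.png',(240,170,350,280),5)
o=arm.get_obs();print(o['time_s'],o['tcp_pos'],o['ee_rot'],o['opening'],o['force'],o['ft_torque'])
```

```text
4.45 [ 0.50222766 -0.1411185   0.08389015] [-3.14105454e+00  7.22623054e-04  2.89635577e+00] 0.013210715751857121 [-1.90155117  0.63006921  4.49821412] [0.06006554 0.34197582 0.24195299]
```

View pics/s3.png

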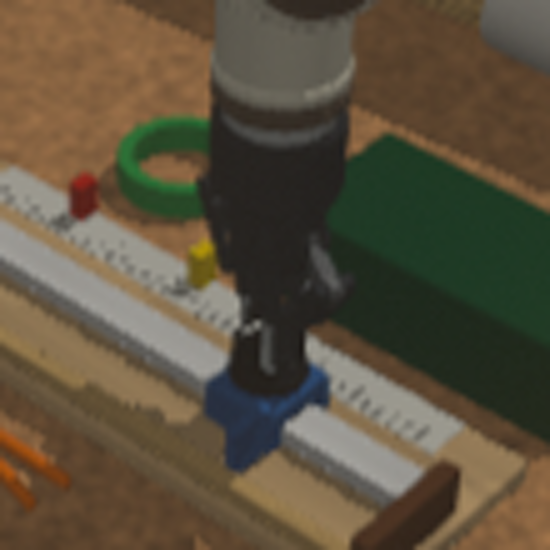

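Request:
carry_out([
  {"xyz": [0.007,0.024,-0.001],"roll": 0,"claw": 0.0},
  {"xyz": [0.014,0.048,-0.001],"roll": 0,"claw": 0.0},
  {"xyz": [0.021,0.072,-0.001],"roll": 0,"claw": 0.0},
  {"xyz": [0.028,0.096,-0.001],"roll": 0,"claw": 0.0},
  {"xyz": [0.028,0.096,-0.001],"roll": 0,"claw": 0.0},
])

```text
time_s: 5.08
tcp_pos: [0.4972, -0.0393, 0.084]
ee_rot: [3.141, -0.002, 2.898]
force: [-5.2, 0.8, 3.6]
opening: 0.0132
```

Request:
carry_out([
  {"xyz": [0.008,0.025,0],"roll": 0,"claw": 0.0},
  {"xyz": [0.016,0.05,0],"roll": 0,"claw": 0.0},
  {"xyz": [0.024,0.075,0],"roll": 0,"claw": 0.0},
  {"xyz": [0.032,0.099,0],"roll": 0,"claw": 0.0},
  {"xyz": [0.032,0.099,0],"roll": 0,"claw": 0.0},
])

```text
time_s: 5.7
tcp_pos: [0.492, 0.0639, 0.0841]
ee_rot: [3.14, 0.002, 2.897]
force: [3.6, 1.1, -2.6]
opening: 0.013
```

Run:
```python
from h import *
snap('side','s4.png',(215,175,295,245),9)
o=arm.get_obs();print(o['time_s'],o['tcp_pos'],o['ee_rot'],o['opening'],o['force'])
for n in ['mark_red','pointer_tip','mark_yellow']:
    for c in ['top','side']:
        arm.read_camera(c)
        r=arm.place_of(n,c); print(n,c,[(np.round(x['at'],4),round(x['p'],2)) for x in r[:2]])
# reproject marker model for candidates, compare with red pixel extents in the side view (254..258, 205..212)
yaw=.05;ex=np.array([np.cos(yaw),np.sin(yaw),0]);ey=np.array([-np.sin(yaw),np.cos(yaw),0])
for cx,cy in [(.562,.072),(.562,.078),(.562,.084)]:
    P=np.array([proj('side',np.array([cx,cy,z])+a*.008*ex+b*.006*ey) for a in(-1,1) for b in(-1,1) for z in(.018,.046)])
    print(cx,cy,P.min(0),P.max(0))
```

```text
5.75 [0.4920406  0.06315151 0.08404333] [3.14068653e+00 2.15930273e-03 2.89640247e+00] 0.013405145462657973 [ 3.44487291  2.18263584 -2.92327565]
mark_red top [(array([ 0.4571, -0.4918,  0.0018]), 0.5)]
mark_red side [(array([0.5614, 0.0837, 0.0153]), 0.57)]
pointer_tip top []
pointer_tip side [(array([0.5462, 0.0654, 0.0264]), 0.68), (array([ 0.6662, -0.1652,  0.0014]), 0.65)]
mark_yellow top [(array([ 0.57  , -0.0285,  0.0194]), 0.45), (array([ 0.4561, -0.4894, -0.0013]), 0.3)]
mark_yellow side [(array([ 0.5679, -0.0281,  0.0169]), 0.59)]
0.562 0.072 [254.38297995 203.75884003] [260.44529462 214.14384902]
0.562 0.078 [253.12862608 202.98586   ] [259.19468914 213.34819283]
0.562 0.084 [251.87991593 202.21633513] [257.9496334  212.55609055]
```

View pics/s4.png

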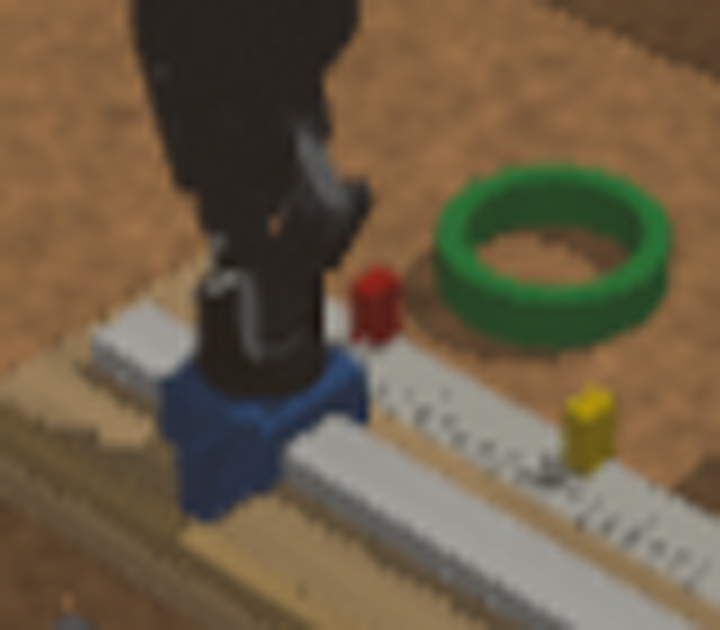

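In the side crop, the saddle is just short of red. Red spans columns 254-259.7 and rows 204.7-213. The pointer is hidden behind the saddle. I'll fit the red block, and the yellow one as a check, by silhouette in the clear first pictures.

```bash
cat > fit.py <<'E'
from h import *
from scipy.optimize import minimize
yaw=.05;ex=np.array([np.cos(yaw),np.sin(yaw),0]);ey=np.array([-np.sin(yaw),np.cos(yaw),0])
def cover(cam,c,S=8,win=None):
    x0,y0,x1,y1=win
    P=np.array([proj(cam,np.array([c[0],c[1],z])+a*.008*ex+b*.006*ey) for a in(-1,1) for b in(-1,1) for z in(.018,.046)])
    h=cv2.convexHull(((P+.5-[x0,y0])*S*16).astype(np.int32))
    m=np.zeros(((y1-y0)*S,(x1-x0)*S),np.uint8);cv2.fillConvexPoly(m,h,255,shift=4)
    return cv2.GaussianBlur(cv2.resize(m,(x1-x0,y1-y0),interpolation=cv2.INTER_AREA)/255.,(0,0),.5)
def fit(cam,im,col,win,c0):
    x0,y0,x1,y1=win;p=im[y0:y1,x0:x1].astype(float)
    a=p[...,0]-np.maximum(p[...,1],p[...,2]) if col=='red' else np.minimum(p[...,0],p[...,1])-p[...,2]
    a=np.clip(a-np.percentile(a,70),0,None);a=a/np.percentile(a,97)
    yy,xx=np.mgrid[y0:y1,x0:x1]
    a[a<.25]=0
    cen=lambda w:np.array([(w*xx).sum(),(w*yy).sum()])/w.sum()
    t=cen(a);f=lambda c:((cen(cover(cam,c,win=win))-t)**2).sum()
    r=minimize(f,c0,method='Nelder-Mead',options=dict(xatol=1e-4,fatol=1e-5,initial_simplex=[c0,c0+[.006,0],c0+[0,.006]]))
    print(cam,col,'centroid',t.round(2),'xy',r.x.round(4),'along',round(float(r.x@ey[:2]),4),'across',round(float(r.x@ex[:2]),4),r.fun)
if __name__=='__main__':
    T=cv2.imread('pics/t0.png')[...,::-1];S=cv2.imread('pics/s0.png')[...,::-1]
    for cam,im,wr,wy in(('top',T,(262,200,273,213),(289,200,300,213)),('side',S,(249,200,266,219),(272,213,289,232))):
        fit(cam,im,'red',wr,np.array([.562,.077]));fit(cam,im,'yel',wy,np.array([.567,-.03]))
    for p in [(.5022,-.1411),(.492,.0632)]: print('tcp along',np.dot(p,ey[:2]),'across',np.dot(p,ex[:2]))
E
python3 fit.py
```

```text
top red centroid [266.82 206.63] xy [0.5613 0.0757] along 0.0476 across 0.5644 1.040040358843425e-06
top yel centroid [294.26 205.39] xy [ 0.5665 -0.0298] along -0.0581 across 0.5643 4.122467535237554e-06
side red centroid [256.38 207.39] xy [0.5655 0.0809] along 0.0525 across 0.5688 5.040531564942893e-06
side yel centroid [280.23 221.01] xy [ 0.5701 -0.0246] along -0.0531 across 0.5682 1.0634456459243983e-06
tcp along -0.1660232005494644 across 0.49452031998625934
tcp along 0.038531265175788136 across 0.49454381161223027
```

Both markers lie on one line with yaw 0.05, and TCP across (0.4945) stays constant. Red along the rail is about 0.047 and the TCP is at 0.0385. I'll advance 8.5 mm, let go, and step aside to check with the clamp still loose.

Request:
carry_out([
  {"xyz": [0.001,0.004,0],"roll": 0,"claw": 0.0},
  {"xyz": [0.0015,0.0085,0],"roll": 0,"claw": 0.0},
  {"xyz": [0.0015,0.0085,0],"roll": 0,"claw": 0.0},
])

```text
time_s: 6.72
tcp_pos: [0.4917, 0.0716, 0.084]
ee_rot: [-3.142, -0.0, 2.896]
force: [1.6, -0.5, -0.5]
opening: 0.0129
```

Request:
carry_out([
  {"xyz": [0.0015,0.0085,0],"roll": 0,"claw": 0.03},
  {"xyz": [0.0015,0.0085,0],"roll": 0,"claw": 0.06},
  {"xyz": [0.0015,0.0085,0],"roll": 0,"claw": 0.085},
  {"xyz": [0.0,0.0,-0.05],"roll": 0,"claw": 0.085},
  {"xyz": [0,0,-0.1],"roll": 0,"claw": 0.085},
  {"xyz": [0.02,0.06,-0.12],"roll": 0,"claw": 0.085},
  {"xyz": [0.04,0.12,-0.12],"roll": 0,"claw": 0.085},
  {"xyz": [0.06,0.18,-0.12],"roll": 0,"claw": 0.085},
  {"xyz": [0.07,0.24,-0.12],"roll": 0,"claw": 0.085},
  {"xyz": [0.08,0.3,-0.12],"roll": 0,"claw": 0.085},
])

```text
time_s: 7.98
tcp_pos: [0.4867, 0.3822, 0.204]
ee_rot: [-3.141, 0.0, 2.896]
force: [1.6, -0.3, 0.8]
opening: 0.085
```

Run:
```python
from h import *
t=snap('top','t5.png');s=snap('side','s5.png')
k=cv2.resize(t[192:242,235:320],None,fx=9,fy=9,interpolation=cv2.INTER_CUBIC)[...,::-1]
cv2.imwrite('pics/t5c.png',k)
o=arm.get_obs();print(o['time_s'],o['tcp_pos'])
for n in ['pointer_tip','clamp_grip','mark_red']:
    for c in ['top','side']:
        r=arm.place_of(n,c); print(n,c,[(np.round(x['at'],4),round(x['p'],2)) for x in r[:2]])
from fit import fit
fit('top',t,'red',(262,200,273,213),np.array([.562,.077]))
```

```text
8.075 [0.48581096 0.38509979 0.2030286 ]
pointer_tip top [(array([0.5466, 0.0781, 0.029 ]), 0.46), (array([ 0.426 ,  0.5253, -0.0011]), 0.46)]
pointer_tip side []
clamp_grip top [(array([0.4934, 0.071 , 0.0816]), 0.42)]
clamp_grip side [(array([0.4917, 0.0755, 0.0786]), 0.62)]
mark_red top [(array([0.4954, 0.0705, 0.0797]), 0.57)]
mark_red side []
top red centroid [266.83 206.68] xy [0.5611 0.0757] along 0.0475 across 0.5642 2.8240850331913803e-05
```

View pics/t5c.png

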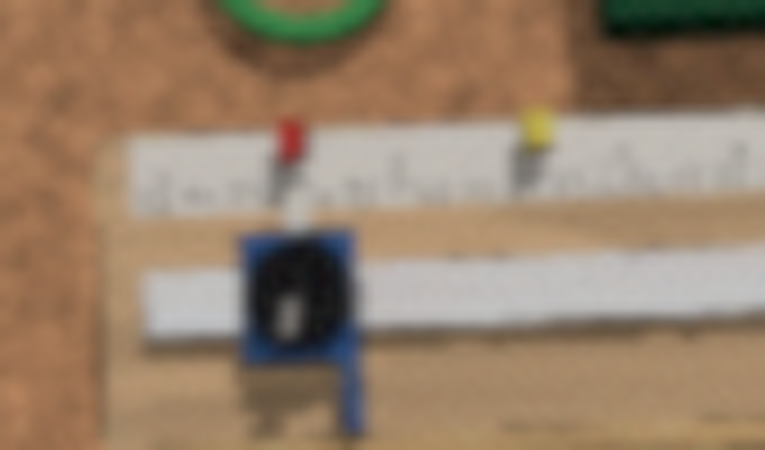

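The top crop shows the saddle at columns 241-354, the white pointer at about 299 (row 212), and red at 291 (row 140). The tape and foam are in place. I'll convert these with their heights.

Run:
```python
from h import *
from fit import ey,ex
t=cv2.imread('pics/t5.png')[...,::-1].astype(float)
b=t[...,2]-t[...,0]; 
for r in range(218,233): 
    w=np.clip(b[r,255:282]-5,0,None); print(r,w.astype(int)) if r%3==0 else 0
w=t[213:217,263:274]; print(w.min(2).astype(int))
f=lambda u,v,z:(ray('top',u,v,z)@ey).round(4)
q=lambda c:c/9+235-.44
print('pointer',f(q(299),215.3,.028),'saddle l/r',f(q(241),192+236/9,.048),f(q(354),192+236/9,.048),'red',f(266.83,206.7,.04),'tcp at release',np.dot((.4917,.0716,0),ey))
```

```text
219 [ 0  0  0  0  0  0  0 36 59 52 36 20  6  1  4 18 41 54 42  0  0  0  0  0
  0  0  0]
222 [ 0  0  0  0  0  0  0 12  8  0  0  0  0  0  1  0  0  3  7  0  0  0  0  0
  0  0  0]
225 [0 0 0 0 0 0 0 0 0 0 0 0 0 0 0 0 0 0 0 0 0 0 0 0 0 0 0]
228 [ 0  0  0  0  0  0  2 14 18  5  0  0  0  0  0  0  5 23 36 24  0  0  0  0
  0  0  0]
231 [ 0  0  0  0  0  0  0 24 46 44 32 26 28 25 21 26 37 53 57 24  0  0  0  0
  0  0  0]
[[160 150 124 133 157 169 169 168 164 173 167]
 [161 143 127 142 168 172 165 154 152 162 160]
 [149 138 132 148 170 169 154 138 131 137 135]
 [122 117 120 140 163 163 143 121 114 116 117]]
pointer 0.0453 saddle l/r 0.0698 0.0221 red 0.0472 tcp at release 0.046935761113887045
```

Pointer measures 0.0455-0.046 along the rail against red 0.0472, so it is about 1 mm short and well within tolerance. I'll go back with that correction and a 1.3 mm across-rail correction, then re-grip. Then I'll look at the TCP before turning.

Request:
carry_out([
  {"xyz": [0.065,0.24,-0.12],"roll": 0,"claw": 0.085},
  {"xyz": [0.05,0.18,-0.12],"roll": 0,"claw": 0.085},
  {"xyz": [-0.081,-0.299,0.0],"roll": 0,"claw": 0.085},
  {"xyz": [-0.081,-0.299,0.0],"roll": 0,"claw": 0.085},
  {"xyz": [-0.081,-0.299,0.0],"roll": 0,"claw": 0.085},
  {"xyz": [-0.081,-0.299,0.0],"roll": 0,"claw": 0.085},
  {"xyz": [-0.081,-0.299,0.0],"roll": 0,"claw": 0.085},
  {"xyz": [-0.081,-0.299,0.0],"roll": 0,"claw": 0.085},
  {"xyz": [-0.081,-0.299,0.0],"roll": 0,"claw": 0.085},
  {"xyz": [-0.081,-0.299,0.0],"roll": 0,"claw": 0.085},
  {"xyz": [-0.081,-0.299,0.0],"roll": 0,"claw": 0.085},
  {"xyz": [-0.081,-0.299,0.0],"roll": 0,"claw": 0.085},
])

```text
time_s: 9.88
tcp_pos: [0.4929, 0.0713, 0.2043]
ee_rot: [3.141, 0.001, 2.897]
force: [0.1, -1.1, 0.1]
opening: 0.0847
```

Request:
carry_out([
  {"xyz": [0,0.001,0.05],"roll": 0,"claw": 0.085},
  {"xyz": [0,0.001,0.09],"roll": 0,"claw": 0.085},
  {"xyz": [0,0.001,0.12],"roll": 0,"claw": 0.085},
  {"xyz": [0,0.001,0.12],"roll": 0,"claw": 0.04},
  {"xyz": [0,0.001,0.12],"roll": 0,"claw": 0.02},
  {"xyz": [0,0.001,0.12],"roll": 0,"claw": 0.0},
  {"xyz": [0,0.001,0.12],"roll": 0,"claw": 0.0},
  {"xyz": [0,0.001,0.12],"roll": 0,"claw": 0.0},
  {"xyz": [0,0.001,0.12],"roll": 0,"claw": 0.0},
  {"xyz": [0,0.001,0.12],"roll": 0,"claw": 0.0},
], squeeze=80)

```text
time_s: 11.12
tcp_pos: [0.4943, 0.0714, 0.0855]
ee_rot: [3.141, 0.003, 2.896]
force: [-0.9, 0.4, 6.2]
opening: 0.0125
```

Request:
carry_out([
  {"xyz": [0,0.001,0],"roll": 8,"claw": 0.0},
  {"xyz": [0,0.001,0],"roll": 16,"claw": 0.0},
  {"xyz": [0,0.001,0],"roll": 24,"claw": 0.0},
  {"xyz": [0,0.001,0],"roll": 32,"claw": 0.0},
  {"xyz": [0,0.001,0],"roll": 40,"claw": 0.0},
  {"xyz": [0,0.001,0],"roll": 48,"claw": 0.0},
  {"xyz": [0,0.001,0],"roll": 56,"claw": 0.0},
  {"xyz": [0,0.001,0],"roll": 64,"claw": 0.0},
  {"xyz": [0,0.001,0],"roll": 64,"claw": 0.0},
  {"xyz": [0,0.001,0],"roll": 64,"claw": 0.0},
])

```text
time_s: 12.38
tcp_pos: [0.4933, 0.0716, 0.0855]
ee_rot: [-3.14, 0.002, 1.779]
force: [-7.1, -3.2, 11.9]
opening: 0.0124
```

Request:
carry_out([
  {"xyz": [0,0,0],"roll": 0,"claw": 0.03},
  {"xyz": [0,0,0],"roll": 0,"claw": 0.06},
  {"xyz": [0,0,0],"roll": 0,"claw": 0.085},
  {"xyz": [0,0,0],"roll": 0,"claw": 0.085},
  {"xyz": [0,0,-0.05],"roll": 0,"claw": 0.085},
  {"xyz": [0,0,-0.11],"roll": 0,"claw": 0.085},
  {"xyz": [0.06,0,-0.12],"roll": 0,"claw": 0.085},
  {"xyz": [0.12,0,-0.12],"roll": 0,"claw": 0.085},
  {"xyz": [0.18,0,-0.12],"roll": 0,"claw": 0.085},
  {"xyz": [0.24,0.02,-0.12],"roll": 0,"claw": 0.085},
  {"xyz": [0.3,0.04,-0.12],"roll": 0,"claw": 0.085},
  {"xyz": [0.3,0.04,-0.12],"roll": 0,"claw": 0.085},
])

```text
time_s: 13.88
tcp_pos: [0.4698, 0.3776, 0.203]
ee_rot: [-3.141, -0.001, 1.783]
force: [-0.6, -1.1, 0.2]
opening: 0.0854
```

Run:
```python
from h import *
from fit import fit,ey,ex
t=snap('top','t6.png');s=snap('side','s6.png')
A=cv2.resize(t[192:242,235:320],None,fx=9,fy=9,interpolation=cv2.INTER_CUBIC)
B=cv2.resize(s[180:250,215:300],(0,0),fx=9,fy=9,interpolation=cv2.INTER_CUBIC)[:, :]
cv2.imwrite('pics/b6.png',cv2.resize(np.vstack([A,B])[...,::-1],None,fx=.55,fy=.55))
cv2.imwrite('pics/t6c.png',A[...,::-1])
o=arm.get_obs();print(o['time_s'],o['tcp_pos'],o['force'])
t5=cv2.imread('pics/t5.png')[...,::-1]
for im in(t5,t):
  w=np.clip(im[216:218,264:272].min(2).astype(float)-118,0,None).sum(0);u=(w*np.arange(264,272)).sum()/w.sum()
  print('pointer u',u,'along',ray('top',u,216.5,.028)@ey)
fit('top',t,'red',(262,200,273,213),np.array([.562,.077]))
for n in ['pointer_tip','clamp_grip','tape','snips','foam','vase','sprayer']:
    for c in ['top','side']:
        r=arm.place_of(n,c); print(n,c,[(np.round(x['at'],4),round(x['p'],2)) for x in r[:1]])
```

```text
13.975 [0.47022059 0.37440709 0.20336606] [-0.01740001 -0.09888198  0.23540719]
pointer u 267.53757225433526 along 0.046492978745643516
pointer u 267.52 along 0.04656066207310135
top red centroid [266.83 206.71] xy [0.561  0.0756] along 0.0475 across 0.5641 2.2161134286814656e-05
pointer_tip top [(array([0.5493, 0.076 , 0.0276]), 0.68)]
pointer_tip side [(array([0.5462, 0.0756, 0.0238]), 0.59)]
clamp_grip top [(array([0.4941, 0.0686, 0.0809]), 0.65)]
clamp_grip side [(array([0.4921, 0.0763, 0.0798]), 0.72)]
tape top [(array([ 0.6493,  0.0718, -0.0031]), 0.68)]
tape side [(array([ 0.6538,  0.0723, -0.0021]), 0.81)]
snips top [(array([ 0.3808, -0.0062, -0.0013]), 0.69)]
snips side [(array([ 3.821e-01, -8.200e-03, -3.000e-04]), 0.49)]
foam top [(array([ 0.6641, -0.1596,  0.001 ]), 0.6)]
foam side [(array([ 0.6669, -0.1621, -0.0013]), 0.63)]
vase top [(array([ 0.433 ,  0.5247, -0.0016]), 0.71)]
vase side [(array([ 0.4326,  0.526 , -0.0032]), 0.81)]
sprayer top []
sprayer side [(array([ 0.4576, -0.489 , -0.0027]), 0.75)]
```

View pics/t6c.png

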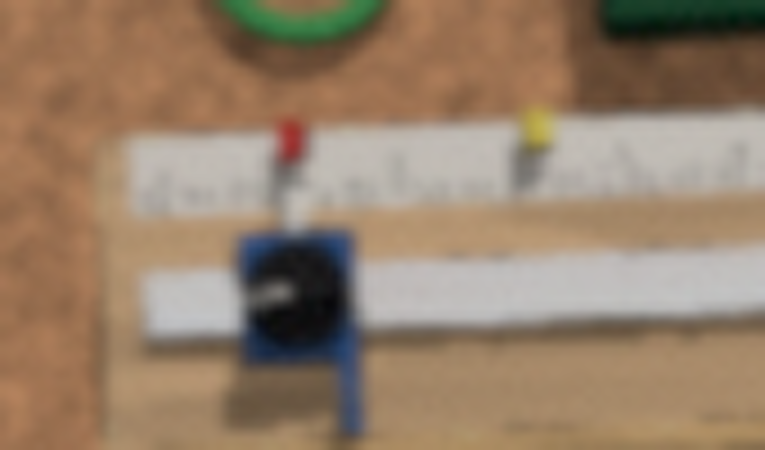

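The top crop shows the bar nearly along the rail: its white line runs (247,298)-(292,290), giving a clamp angle of about 1.4. The pointer is at column 297 and red at 291, with no change in the stop's place. I'll hand it in.

```bash
python3 -c "
from workcell import arm
print(arm.close_job(), arm.get_obs()['time_s'])"
```

```text
the job is handed in; nothing more can be done
the job is handed in; nothing more can be done
```

I drew the blue stop along the rail by its knob to the red marker with the clamp loose. I let go and checked the position, then gripped the knob again, turned it clockwise, released it and moved the arm clear. I handed the job in at about 14 to 15 s of the 38 s.

**Last checks**
- **Position:** the pointer measured 0.0466 m along the rail and the red marker 0.0475 m, about 1 mm apart, both in the top camera. It read the same before and after tightening.
- **Clamp:** the gripper's yaw at the end of the turn gave about 1.41 rad, and the white line on the knob gave about 1.44 rad. Firmly tight starts at 1.2 rad.
- **Bystanders:** the tape, foam, snips and vase were found within about 5 mm of where they started in both cameras. The sprayer was too, but only in the side camera.

**What disagreed or failed**
- **Red marker:** the side camera's fit put it about 5 mm farther along, at 0.0525 m. That fit also placed the marker about 7 mm too far across the rail, so I trusted the top camera. The network's few fixes on it were unreliable.
- **Refused call:** the first move call was refused because its rows had no claw value. Nothing moved.
- **Extra shift:** when I first let go, I repeated an 8.5 mm shift by mistake. The stop did not visibly follow, and the positions above were measured after that.

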